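Empty the gated tip tray of heat sinks into its catch bin

TASK

On the tip tray with the orange end gate, fold the gate down until it lies level as a chute while the tray is still flat, then lift the tray by its rear bar so that both black heat sinks slide out over the gate into the black catch bin below it. Set the tray back down flat, leave the gate down and let go. Leave the tray with the blue gate alone.

Things in the scene. Friction and masses are not known exactly. Their poses are not given: they have to be found in the camera images.
- orange_pivot (a point): Middle of the hinge line of the orange-gated tray, 100 mm above the table, fixed to the stand. x level, from rear bar to gate; y along the hinge line; z up. Tray and gate both turn about this y line. Flat tray, from here: floor's upper face z 0, x -122 to 0, y +-52; side and rear walls 35 high, 4 thick. Side posts at x 0, y +-61 rise 10 mm above. A twin stand with a blue gate may be left or right of it.
- orange_bar (a point): Centre of the tray's rear lifting bar: black, round, 12 mm thick, 84 mm long, parallel to the hinge line, arms at its ends. Flat, it lies at x -165, z +55 mm from the hinge point, 43 mm behind the rear wall and 20 mm above its top. Moves on an arc about the hinge line; it can turn between the pads of a vertical gripper. Axes turn with the tray.
- orange_bin (a point): Centre of the inner floor of the black catch bin, fixed under the orange gate: inside 180 mm along x, 130 along y; origin 4 mm above the table, 67 mm ahead of the hinge line in x. Walls 46 to 50 mm high, the far one 90. Same axes as the hinge point.
- orange_gate (a joint): Gate angle to the tray floor, rad: 0 upright, 1.57 folded outwards, level with the floor. Orange plate 104 wide, 60 high, 4 thick, 25 mm higher than the walls; its inner face passes through the hinge line. Stiff, stays where left, 1.5 N at its edge: push it over from inside with shut fingers above wall height, then down. Over about 6 N on the lowered gate would tip the tray.
- orange_tray (a joint): Tilt of the orange-gated tray about its hinge line, rad: 0 flat (resting), growing as the rear bar is lifted, stop at 1.1. Lifting takes about 3 N at the bar; it falls back when let go. The heat sinks begin to slide at about 0.45 to 0.65; 0.8 to 1.0 held for a second empties it surely.
- sink1_center (a point): Centre of a finned black metal heat sink, 32 x 24 x 16 mm, 30 g, loose, on the floor of the orange-gated tray.
- sink2_center (a point): Centre of the second heat sink, the same as the first, in the same tray.
- blue_gate_top (a point): Middle of the top edge of the blue gate on the other tip tray, of the same build, which holds green terminal blocks; 60 mm above that tray's hinge line. It moves if that gate or tray is moved.
Things that resemble listed ones, but are neither listed nor needed, are in the scene too. What is shaped like the part that bears sink1_center but red is not meant.

How it is judged:
By the outcome, as a careful person would: the job done as asked, in the order asked, and still so for the second after the job is handed in, with the robot touching nothing.
It also fails if it takes over 58 s, if anything falls off the work surface, if the arm or the gripper's body presses on something with over 40 N, if the wrist force passes 120 N, or if a joint passes its speed limit or range.

ROBOT

A 6-joint arm with a two-finger parallel gripper is mounted at the origin on the work surface. World frame = base frame: x ahead of the robot, y to its left, z up, the work surface at z = 0. Lengths are in m, angles in rad, forces in N, time in s.
With the tool pointing down it reaches from about 0.325 to 1 m from the base axis. Payload 5.1 kg.
Tool frame: the origin (TCP) lies on the centre line of the jaws, within the pads' length; the fingertips stand 22 mm ahead of it and the grasp point (between the pads) lies 3 mm ahead of it; x points along the fingers, y is the direction in which the jaws open and shut, and the axes are right-handed (so a half turn about x gives the same grasp; the last joint's range is limited). The gripper opens to 85 mm and grips with 20 to 120 N. Pads are 22 mm wide; open, the fingers measure 114 mm over their backs; the gripper's body (76 mm by 85 mm) begins 54 mm behind the grasp point. The pads swing forward as they close: fully open they stand 13 mm farther back than shut.
Start: joints at [1.093, 0.124, 1.65, -0, 1.367, -0.083], TCP at [0.25, 0.6, 0.253] pointing down, gripper open.
Joint ranges: [-2.61, 2.61], [-1.02, 2.33], [0.03, 2.71], [-1.35, 4.49], [0.32, 2.68], [-2.91, 2.91]. Speed limits (rad/s): [2.57, 2.57, 3.14, 3.14, 3.14, 3.14].

INTERFACE

Orientations are given as a unit quaternion [w, x, y, z].
In Python, from workcell import reach, servo_line, move_j, move_gripper, dwell, solve_ik, get_obs, snapshot, Unreachable, sign_off gives the robot as it stands. The module is installed in compiled form; this text tells all that it offers. Calls block until the motion is done:
- reach(position, orientation): joint-space move of the TCP to a pose.
- servo_line(position, frame=None, feed=0.15): straight line of the TCP; frame=None keeps the orientation; feed is the mean speed in m/s.
- move_j(angles): joint-space move.
- move_gripper(opening): opening from 0.0 (shut) to 1.0 (fully open); the grip force is fixed at half the most; returns when the fingers have stopped.
- dwell(seconds).
- solve_ik(position, orientation): joint angles nearest the present ones, or None.
- get_obs(): the state.
- snapshot(name): name is "scene" or "top"; returns a dict with "frame" (400x640x3 uint8, red, green, blue), "fx", "fy", "cx", "cy" (pixels), "T" (4x4, takes a point from camera to world coordinates). Camera axes: x right, y up, looking along -z (the intrinsics and any distortion apply to the point x, -y, -z); pixel columns grow to the right and rows downward; lengths in m; the calibration is good to about 2 mm. A picture is of the moment at which its call begins. There is no depth.
A pose or a line that the arm cannot do raises Unreachable and nothing moves.
- sign_off(): hands the job in, once; it reports no verdict.
The state is a dict: "t": time; "joint_pos": joint angles; "joint_velocities": joint speeds; "tau": joint torques, N m; "tool_pos": TCP position; "tool_rot": TCP orientation; "contact_force": force on the tool from outside, world axes, zero at the start; "ft_torque": the same for the moment, N m; "finger_gap": opening from 0.0 (shut) to 1.0 (fully open).
Only numpy, scipy, OpenCV 4.12 (cv2) and the standard library are available. Lean on these libraries where they do the work, as an engineer would, in place of code of your own. Each camera call takes 0.05 s, during which the arm holds its last target.

## Working session

There is one attempt and no reset: what is moved stays moved. The work goes in short steps, each a Python script; the robot and the scene stay as the last script left them, time stands still between calls to the robot, and variables do not carry over. Pictures are saved under pics/ and viewed, and the job is handed in when it is done.

```bash
mkdir -p pics
python3 - <<'E'
from workcell import *
import cv2,pickle
for n in("scene","top"):
    s=snapshot(n);pickle.dump(s,open(n+".pkl","wb"))
    cv2.imwrite(f"pics/{n}0.png",s["frame"][:,:,::-1]);print(n,{k:v for k,v in s.items() if k!="frame"})
o=get_obs();print(o)
E
```

```text
scene {'fx': 415.84503554105123, 'fy': 415.84503554105123, 'cx': 321.3941253293211, 'cy': 204.21121051192247, 'T': array([[ 0.27715598, -0.78000842,  0.56104494,  0.98728685],
       [ 0.96078882,  0.21992694, -0.16886972, -0.16770683],
       [ 0.00833091,  0.58584896,  0.81037744,  0.73968585],
       [ 0.        ,  0.        ,  0.        ,  1.        ]])}
top {'fx': 425.7920210610612, 'fy': 425.7920210610612, 'cx': 327.1493245883503, 'cy': 196.3864487697486, 'T': array([[-0.00701664,  0.98629059, -0.16486856,  0.40140966],
       [-0.99977084, -0.01025374, -0.01879155, -0.04242768],
       [-0.02022445,  0.16469892,  0.98613652,  1.00273719],
       [ 0.        ,  0.        ,  0.        ,  1.        ]])}
{'t': 0.1, 'joint_pos': array([ 1.09341914e+00,  1.24445635e-01,  1.65150228e+00, -4.78519754e-06,
        1.36749406e+00, -8.25708234e-02]), 'joint_velocities': array([ 0.00140312, -0.00238027, -0.00191919, -0.00189021,  0.00188373,
        0.00182925]), 'tau': array([-7.08496259e-05, -4.24927390e+01, -3.66654968e+01, -5.60420744e-05,
        3.91017136e-03, -3.99418568e-06]), 'tool_pos': array([0.24979199, 0.59955188, 0.25219296]), 'tool_rot': array([ 0.69319488,  0.1380511 ,  0.69355304, -0.13930877]), 'contact_force': array([ 0.06809906, -0.87054489, -0.57569193]), 'ft_torque': array([ 0.04477789, -0.03719457, -0.00585363]), 'finger_gap': 0.9982634530235218}
```

View pics/scene0.png

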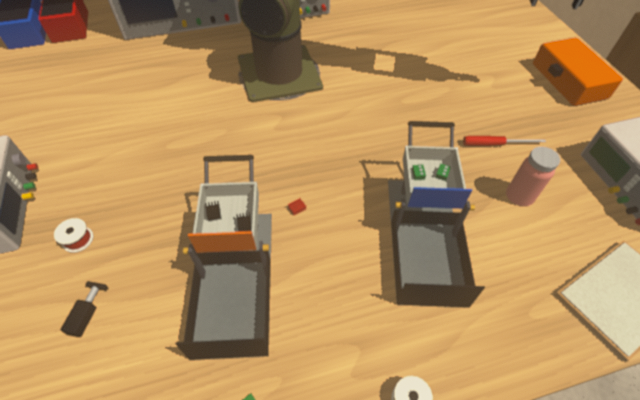

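View pics/top0.png

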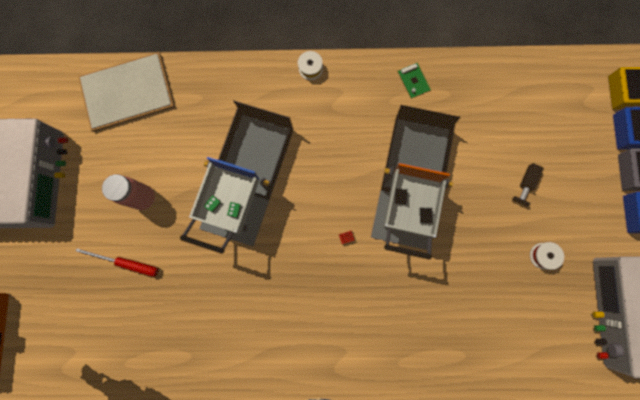

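The scene view shows the orange gate at about (222,242) and its bar at (228,157). The top view shows the gate at about (423,171), the bar at (409,252), and the blue tray on the left. I'll enlarge these areas to measure them.

Run:
```python
import cv2
a=cv2.imread("pics/top0.png")[95:265,360:470];cv2.imwrite("pics/topc.png",cv2.resize(a,None,fx=3.5,fy=3.5,interpolation=cv2.INTER_CUBIC))
a=cv2.imread("pics/scene0.png")[145:265,170:290];cv2.imwrite("pics/scenec.png",cv2.resize(a,None,fx=5,fy=5,interpolation=cv2.INTER_CUBIC))
```

```text
(no output)
```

View pics/topc.png

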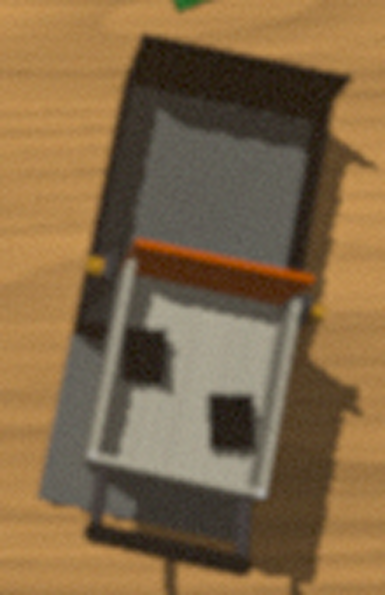

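View pics/scenec.png

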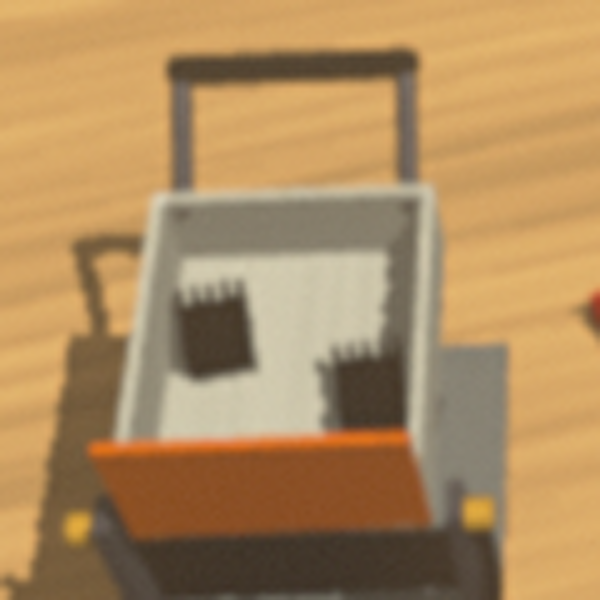

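```bash
cat > h.py <<'E'
import numpy as np,cv2,pickle
from scipy.optimize import least_squares
def proj(s,P):
    P=np.atleast_2d(P);T=np.linalg.inv(s["T"]);c=P@T[:3,:3].T+T[:3,3]
    return np.c_[s["cx"]+s["fx"]*c[:,0]/-c[:,2], s["cy"]-s["fy"]*c[:,1]/-c[:,2]]
def toW(p,L):
    x,y,a=p;L=np.atleast_2d(L);c,s=np.cos(a),np.sin(a)
    return np.c_[x+c*L[:,0]-s*L[:,1],y+s*L[:,0]+c*L[:,1],.1+L[:,2]]
def ray(s,uv,z):
    d=np.array([(uv[0]-s["cx"])/s["fx"],-(uv[1]-s["cy"])/s["fy"],-1]);d=s["T"][:3,:3]@d;o=s["T"][:3,3]
    return o+d*(z-o[2])/d[2]
E
python3 - <<'E'
from h import *
top=pickle.load(open("top.pkl","rb"));sc=pickle.load(open("scene.pkl","rb"))
# local: y+ = left of robot (x ahead)
L=np.array([[0,.061,.01],[0,-.061,.01],[-.165,.042,.055],[-.165,-.042,.055],[.002,.052,.06],[.002,-.052,.06]])
tp=np.array([[95,265],[318,311],[90,533],[248,566],[135,241],[313,278]])/3.5+[360,95]
sp=np.array([[479,513],[78,527],[415,62],[170,68],[410,436],[90,449]])/5+[170,145]
f=lambda p:np.r_[(proj(top,toW(p,L))-tp).ravel(),(proj(sc,toW(p,L))-sp).ravel()]
r=least_squares(f,[.5,-.2,-.2]);print(r.x,np.round(f(r.x).reshape(-1,2),1))
for c,q in((top,tp),(sc,sp)):
    r1=least_squares(lambda p:(proj(c,toW(p,L))-q).ravel(),[.5,-.2,-.2]);print(r1.x)
p=r.x;np.save("p.npy",p)
print(toW(p,[[0,0,0],[-.165,0,.055],[.067,0,-.096]]), "reach bar",np.hypot(*toW(p,[[-.165,0,0]])[0,:2]))
for uv in([145,357],[232,423]):print("sink",ray(top,np.array(uv)/3.5+[360,95],.116))
# red decoy etc not needed; blue gate top ends top view (210,158),(256,172)
print(ray(top,[209,160],.16),ray(top,[256,174],.16))
E
```

```text
[ 0.59398238 -0.22184236 -0.22408203] [[ 3.7 -1.2]
 [-3.5 -2.5]
 [ 1.5 -1.2]
 [-1.5 -1.4]
 [ 0.   0.1]
 [ 0.1  0.1]
 [-4.9 -2.3]
 [ 4.5 -1.9]
 [-2.4  0.3]
 [ 1.6  0.7]
 [ 0.  -1. ]
 [-0.1 -0.8]]
[ 0.59187088 -0.22153505 -0.22182663]
[ 0.5962685  -0.22194947 -0.22628793]
[[ 0.59398238 -0.22184236  0.1       ]
 [ 0.43310763 -0.18517747  0.155     ]
 [ 0.65930728 -0.23673052  0.004     ]] reach bar 0.4710338737040202
sink [ 0.54672649 -0.18181443  0.116     ]
sink [ 0.50633344 -0.23206668  0.116     ]
[0.62036688 0.21510049 0.16      ] [0.58992181 0.11789513 0.16      ]
```

```bash
cat >> h.py <<'E'
from scipy.spatial.transform import Rotation as R
def quat(a,sg=1):
    x=np.array([0,0,-1.]);y=sg*np.array([np.cos(a),np.sin(a),0]);q=R.from_matrix(np.c_[x,y,np.cross(x,y)]).as_quat()
    return np.r_[q[3],q[:3]]
E
python3 - <<'E'
from h import *
from workcell import *
top=pickle.load(open("top.pkl","rb"));sc=pickle.load(open("scene.pkl","rb"))
L=np.array([[-.165,.042,.055],[-.165,-.042,.055],[.002,.052,.06],[.002,-.052,.06]])
tp=np.array([[90,533],[248,566],[135,241],[313,278]])/3.5+[360,95]
sp=np.array([[415,62],[170,68],[410,436],[90,449]])/5+[170,145]
f=lambda p:np.r_[(proj(top,toW(p,L))-tp).ravel(),(proj(sc,toW(p,L))-sp).ravel()]
r=least_squares(f,[.5,-.2,-.2]);print(r.x,np.round(f(r.x).reshape(-1,2),1).tolist())
p=r.x;np.save("p.npy",p)
a=p[2]
for sg in(1,-1):
  for l in([-.045,0,.072+.12],[-.045,0,.072],[.036,0,.022],[-.165,0,.06],[-.08,0,.2]):
    print(sg,l,solve_ik(toW(p,[l])[0],quat(a,sg)))
E
```

```text
[ 0.59363325 -0.2217217  -0.22420824] [[1.4, -1.0], [-1.6, -1.2], [-0.0, 0.2], [0.0, 0.3], [-2.3, 0.2], [1.7, 0.6], [0.0, -1.2], [-0.0, -1.0]]
1 [-0.045, 0, 0.192] [-4.58712168e-01 -3.09699842e-02  1.74566693e+00 -4.44089210e-16
  1.42689571e+00 -2.34503931e-01]
1 [-0.045, 0, 0.072] [-4.58712168e-01  5.52759201e-02  1.86436107e+00 -4.44089210e-16
  1.22195567e+00 -2.34503931e-01]
1 [0.036, 0, 0.022] [-4.30468700e-01  2.72823969e-01  1.70814499e+00 -4.44089210e-16
  1.16062369e+00 -2.06260463e-01]
1 [-0.165, 0, 0.06] [-5.18175236e-01 -2.06362211e-01  2.13151140e+00 -4.44089210e-16
  1.21644347e+00 -2.93966999e-01]
1 [-0.08, 0, 0.2] [-4.73437772e-01 -1.12944354e-01  1.80991871e+00 -4.44089210e-16
  1.44461830e+00 -2.49229535e-01]
-1 [-0.045, 0, 0.192] [-0.45871217 -0.03096998  1.74566693  0.          1.42689571  2.90708872]
-1 [-0.045, 0, 0.072] [-0.45871217  0.05527592  1.86436107  0.          1.22195567  2.90708872]
-1 [0.036, 0, 0.022] None
-1 [-0.165, 0, 0.06] [-0.51817524 -0.20636221  2.1315114   0.          1.21644347  2.84762565]
-1 [-0.08, 0, 0.2] [-0.47343777 -0.11294435  1.80991871  0.          1.4446183   2.89236312]
```

Run:
```python
from h import *
from workcell import *
p=np.load("p.npy");q=quat(p[2])
o=get_obs()
W=lambda x,z:toW(p,[[x,0,z]])[0]
T0=np.array(o["tool_pos"]);
servo_line([T0[0],T0[1],.33],feed=.2)
reach(W(-.05,.23),q)
move_gripper(0.0)
servo_line(W(-.05,.074),feed=.15)
o=get_obs();print(o["t"],o["tool_pos"],W(-.05,.074),o["contact_force"],o["finger_gap"])
s=snapshot("scene");cv2.imwrite("pics/s1.png",cv2.resize(s["frame"][130:290,130:330,::-1],None,fx=4,fy=3.7))
```

```text
5.6167 [ 0.54561993 -0.2109501   0.17535914] [ 0.54488473 -0.21060498  0.174     ] [0.05780222 0.57726267 0.62403114] 0.0019979126929819567
```

View pics/s1.png

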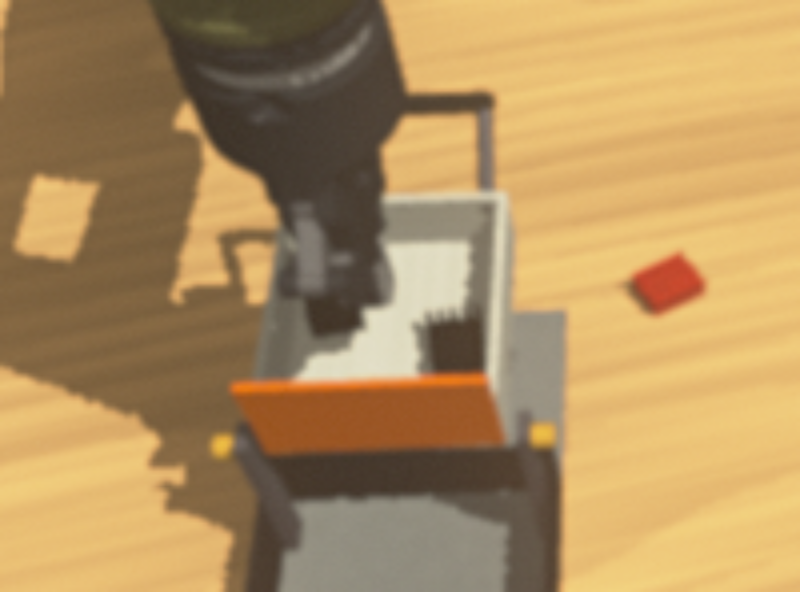

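The shut fingers, at about (340,320) in the crop, are inside the tray behind the upright gate. Next I sweep along the arc while watching the force.

Run:
```python
from h import *
from workcell import *
p=np.load("p.npy");q=quat(p[2]);e=np.array([np.cos(p[2]),np.sin(p[2]),0])
W=lambda x,z:toW(p,[[x,0,z]])[0]
def st(k):
    o=get_obs();F=o["contact_force"];d=o["tool_pos"]-W(0,0);print(k,round(o["t"],2),"pos",(round(d@e*1e3,1),round(d[2]*1e3,1)),"F",round(F@e,2),round(F[2],2));return F
servo_line(W(-.025,.074),feed=.1);st("pre")
for th in np.arange(0,81,10):
    t=np.radians(th);servo_line(W(.05*np.sin(t)-.0145,.05*np.cos(t)+.022),feed=.06);st(th)
s=snapshot("scene");cv2.imwrite("pics/s2.png",cv2.resize(s["frame"][130:290,130:330,::-1],None,fx=4,fy=3.7))
```

```text
pre 6.07 pos (np.float64(-24.7), np.float64(74.4)) F -0.66 -0.49
0 6.39 pos (np.float64(-14.5), np.float64(71.8)) F -0.27 0.03
10 6.68 pos (np.float64(-5.5), np.float64(71.1)) F -0.81 -0.28
20 6.97 pos (np.float64(2.9), np.float64(68.8)) F 0.06 -0.64
30 7.27 pos (np.float64(10.7), np.float64(64.9)) F 0.45 0.54
40 7.56 pos (np.float64(17.7), np.float64(59.8)) F -0.47 -0.13
50 7.85 pos (np.float64(23.8), np.float64(53.6)) F 0.03 0.81
60 8.14 pos (np.float64(28.7), np.float64(46.3)) F -0.22 0.16
70 8.43 pos (np.float64(32.3), np.float64(38.4)) F -1.33 0.47
80 8.72 pos (np.float64(34.5), np.float64(29.9)) F 0.58 0.56
```

View pics/s2.png

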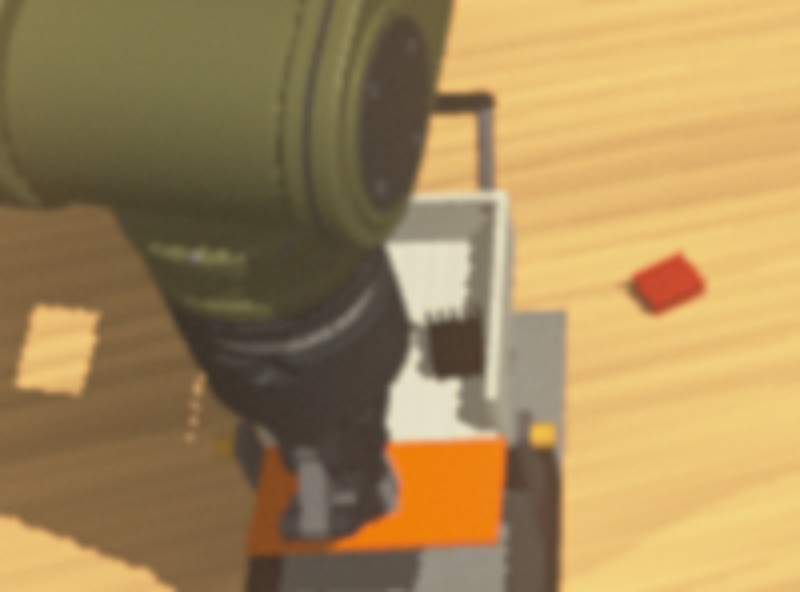

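The gate is nearly level now, with its edge at y≈548 in the crop. I'll finish with small downward steps and averaged force readings.

Run:
```python
from h import *
from workcell import *
p=np.load("p.npy");W=lambda x,z:toW(p,[[x,0,z]])[0]
def fz():
    v=[]
    for _ in range(6):
        dwell(.03);v.append(get_obs()["contact_force"][2])
    return np.mean(v)
for z in [.0265,.0245,.023,.022,.021,.020,.019]:
    servo_line(W(.0355,z),feed=.04);f=fz();print(z,round((get_obs()["tool_pos"][2]-.1)*1e3,2),round(f,2))
    if f>3:break
servo_line(W(.0355,.05),feed=.1)
servo_line(W(-.0,.2),feed=.25);reach(W(-.165,.2),quat(p[2]))
print(fz(),get_obs()["t"])
for n in("scene","top"):
    s=snapshot(n);f=s["frame"][:,:,::-1];c=f[130:290,130:330] if n=="scene" else f[95:265,340:490]
    cv2.imwrite(f"pics/{n}3.png",cv2.resize(c,None,fx=3.5,fy=3.5));pickle.dump(s,open(n+"3.pkl","wb"))
```

```text
0.0265 26.49 -0.19
0.0245 24.43 0.09
0.023 22.9 0.21
0.022 22.1 0.68
0.021 22.03 4.85
0.16267105217022212 13.1417
```

View pics/scene3.png

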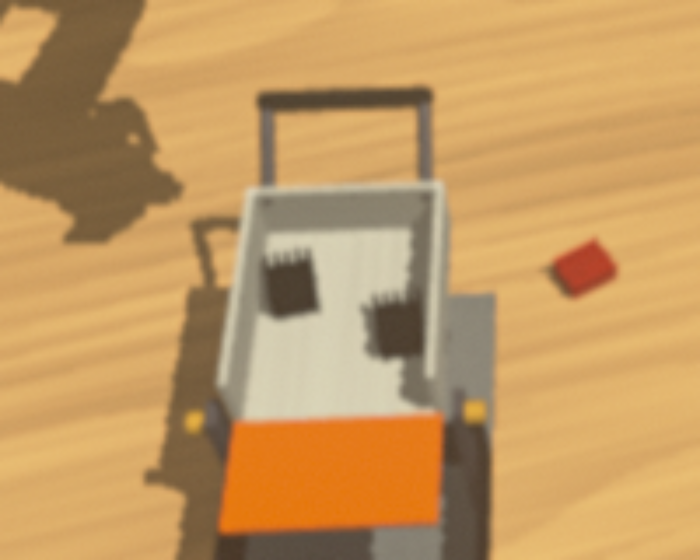

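View pics/top3.png

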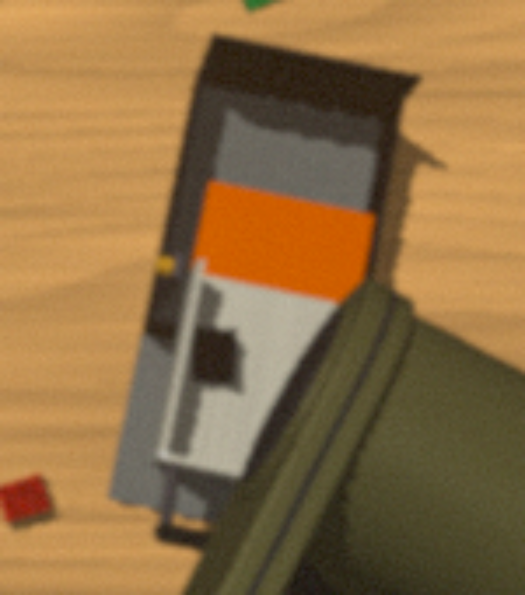

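Gate is level: orange plate flush with the floor, edge at y≈528 in the scene crop. The tray is flat and both sinks are inside. The hinge seam is now visible, so I'll refine the pivot and then grip the bar.

Run:
```python
from h import *
from workcell import *
top=pickle.load(open("top3.pkl","rb"));sc=pickle.load(open("scene3.pkl","rb"));p=np.load("p.npy")
for nm,s,pts,off in(("top",top,[[193,262],[340,300],[208,181],[375,214]],[340,95]),("scene",sc,[[230,424],[442,413],[220,532],[440,523],[262,100],[431,95]],[130,130])):
    for i,uv in enumerate(pts):
        z=.1 if i<4 else .155
        w=ray(s,np.array(uv)/3.5+off,z)-[p[0],p[1],0];c,sn=np.cos(p[2]),np.sin(p[2]);print(nm,np.round([c*w[0]+sn*w[1],-sn*w[0]+c*w[1]],4))
w=ray(top,np.array([169,550])/3.5+[360,95],.155)-[p[0],p[1],0];print("bar top cam",c*w[0]+sn*w[1],-sn*w[0]+c*w[1])
W=lambda x,z:toW(p,[[x,0,z]])[0]
move_gripper(.42)
servo_line(W(-.166,.062),feed=.15)
s=snapshot("scene");cv2.imwrite("pics/s4.png",cv2.resize(s["frame"][110:270,130:330,::-1],None,fx=4,fy=3.7))
s=snapshot("top");cv2.imwrite("pics/t4.png",cv2.resize(s["frame"][95:285,340:500,::-1],None,fx=3,fy=3))
o=get_obs();print(o["t"],o["finger_gap"],o["contact_force"],o["tool_pos"])
```

```text
top [0.0042 0.051 ]
top [-0.0003 -0.0416]
top [0.057  0.0517]
top [ 0.0579 -0.0532]
scene [ 0.0004 -0.0537]
scene [-0.0004  0.0518]
scene [ 0.0593 -0.0514]
scene [0.0601 0.0529]
scene [-0.1667 -0.0437]
scene [-0.1658  0.0466]
bar top cam -0.1674393631176458 -0.0007359166898462735
14.8417 0.42490559706785164 [-0.2934429  -0.01613374  0.80594852] [ 0.43256597 -0.18525954  0.16342958]
```

View pics/s4.png

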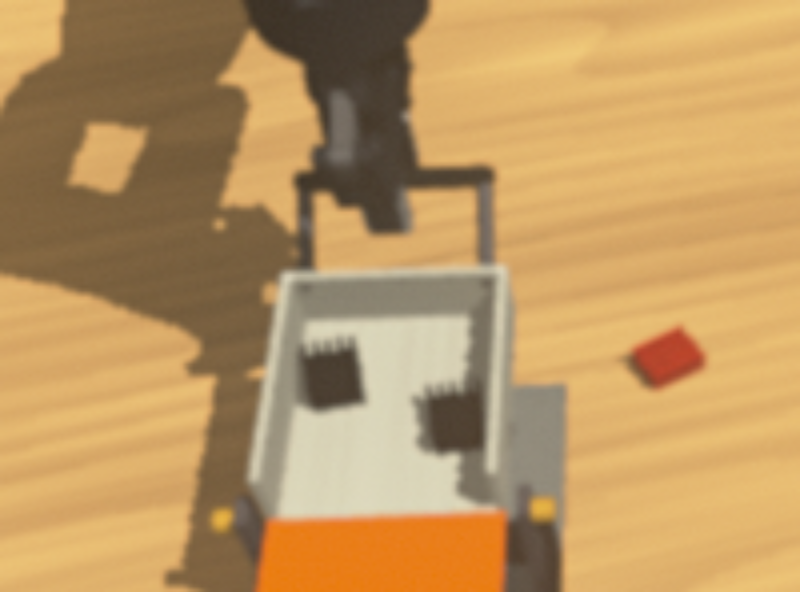

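```bash
cat > arc.py <<'E'
from h import *
from workcell import *
p=np.load("p.npy");W=lambda x,z:toW(p,[[x,0,z]])[0]
e=np.array([np.cos(p[2]),np.sin(p[2]),0])
def B(t):
    c,s=np.cos(t),np.sin(t);return W(-.165*c+.055*s,.165*s+.055*c+.003)
def st(k):
    o=get_obs();F=o["contact_force"];print(k,round(o["t"],2),"F",np.round([F@e,F[2]],1),"gap",round(o["finger_gap"],3))
    return F
def pics(k):
    s=snapshot("scene");cv2.imwrite(f"pics/s{k}.png",cv2.resize(s["frame"][100:370,130:330,::-1],None,fx=2.2,fy=2.2))
    s=snapshot("top");cv2.imwrite(f"pics/t{k}.png",cv2.resize(s["frame"][95:285,340:500,::-1],None,fx=3,fy=3))
E
python3 - <<'E'
from arc import *
servo_line(B(0)+np.array([0,0,.0005]),feed=.1);st("at")
move_gripper(0.0);dwell(.2);st("grip")
for t in np.arange(.075,.31,.075):
    servo_line(B(t),feed=.08);F=st(round(t,3))
    if np.linalg.norm(F)>30:break
pics(5)
E
```

```text
at 15.09 F [-0.4  0.6] gap 0.422
grip 15.64 F [-10.3   7.1] gap 0.118
0.075 15.95 F [-7.8 -2.6] gap 0.115
0.15 16.27 F [-11.4   0.3] gap 0.112
0.225 16.58 F [-13.4   3.1] gap 0.113
0.3 16.9 F [-15.4   4.7] gap 0.118
```

View pics/s5.png

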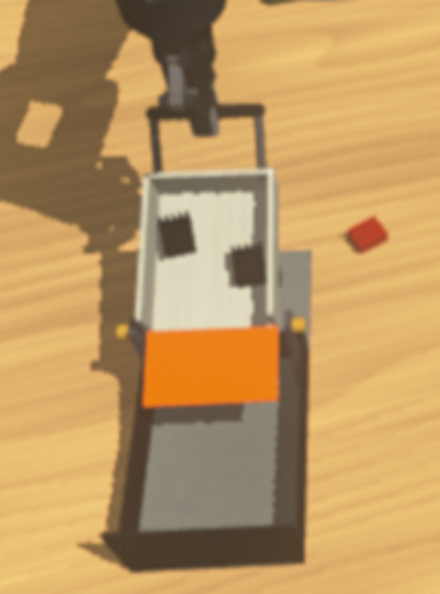

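The tray tilts with the bar held and the sinks are still in place. The bar pushes the tool back at 10–15 N, so the arc sits 1–2 mm too far forward. I'll correct it from the measured force as I go.

Run:
```python
from arc import *
sh=-.001
ez=np.array([0,0,1.])
for t in np.r_[np.arange(.35,.93,.07)]:
    servo_line(B(t)+sh*e,feed=.08);F=st((round(t,3),round(sh*1e3,2)))
    if np.linalg.norm(F)>35:break
    if F@e<-5: sh-=.0005
    if F@e>5: sh+=.0005
dwell(1.0);F=st("held");np.save("sh.npy",[t,sh])
pics(6)
```

```text
(np.float64(0.35), -1.0) 17.25 F [-14.5   5. ] gap 0.11
(np.float64(0.42), -1.5) 17.55 F [-13.1   6.7] gap 0.115
(np.float64(0.49), -2.0) 17.85 F [-12.9   7.7] gap 0.11
(np.float64(0.56), -2.5) 18.15 F [-13.2   8.9] gap 0.113
(np.float64(0.63), -3.0) 18.45 F [-11.7  11.2] gap 0.116
(np.float64(0.7), -3.5) 18.75 F [-11.   13.4] gap 0.118
(np.float64(0.77), -4.0) 19.05 F [-10.3  13.6] gap 0.111
(np.float64(0.84), -4.5) 19.35 F [-8.6 14. ] gap 0.115
(np.float64(0.91), -5.0) 19.65 F [-6.  12.9] gap 0.112
held 20.65 F [-6.6 10.8] gap 0.116
```

View pics/s6.png

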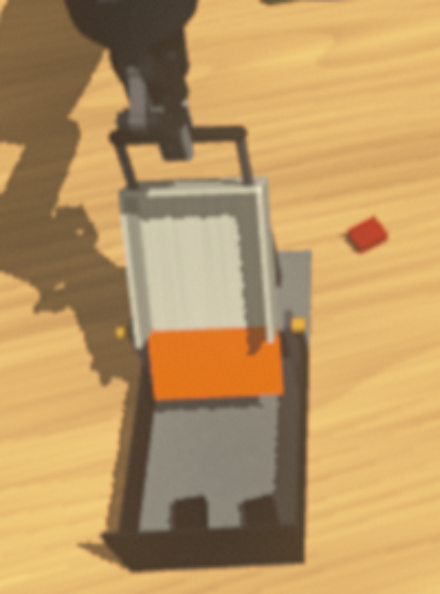

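View pics/t6.png

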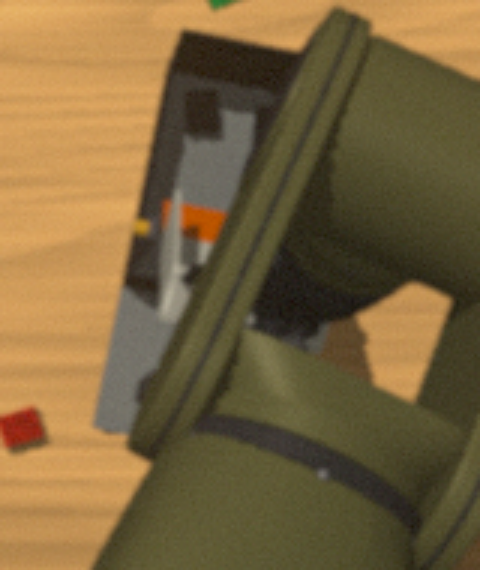

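Both sinks are in the bin, at about (188,512) and (258,508) in the scene crop, and the tray is empty. Now I'll lower it back along the arc.

Run:
```python
from arc import *
t0,sh=np.load("sh.npy")
for t in np.r_[np.arange(.84,.1,-.07),.07,.03]:
    servo_line(B(t)+sh*e,feed=.1);F=st((round(t,3),round(sh*1e3,2)))
    if np.linalg.norm(F)>35:break
    if F@e<-4: sh-=.0003
    if F@e>4: sh+=.0006
for dz in(.003,.0015,.0005,-.0005,-.0015):
    servo_line(B(0)+sh*e+[0,0,dz],feed=.05);dwell(.1);F=st((dz,sh))
    if F[2]>8:break
np.save("sh.npy",[0,sh])
pics(7)
```

```text
(np.float64(0.84), np.float64(-5.5)) 21.02 F [-3.9 10.3] gap 0.118
(np.float64(0.77), np.float64(-5.5)) 21.3 F [-4.8  9.3] gap 0.112
(np.float64(0.7), np.float64(-5.8)) 21.57 F [-4.8  5.8] gap 0.114
(np.float64(0.63), np.float64(-6.1)) 21.85 F [-3.3  2.5] gap 0.115
(np.float64(0.56), np.float64(-6.1)) 22.12 F [-0.7  1.2] gap 0.117
(np.float64(0.49), np.float64(-6.1)) 22.4 F [-0.7  0.3] gap 0.112
(np.float64(0.42), np.float64(-6.1)) 22.68 F [ 0.4 -1.2] gap 0.114
(np.float64(0.35), np.float64(-6.1)) 22.95 F [ 2.4 -3.2] gap 0.108
(np.float64(0.28), np.float64(-6.1)) 23.23 F [ 4.1 -5. ] gap 0.115
(np.float64(0.21), np.float64(-5.5)) 23.49 F [ 4.1 -4.2] gap 0.115
(np.float64(0.14), np.float64(-4.9)) 23.76 F [ 3.  -3.8] gap 0.115
(np.float64(0.07), np.float64(-4.9)) 24.03 F [ 4.6 -4.8] gap 0.11
(np.float64(0.03), np.float64(-4.3)) 24.28 F [2.2 0.7] gap 0.111
(0.003, np.float64(-0.004300000000000002)) 24.63 F [4.5 6.2] gap 0.113
(0.0015, np.float64(-0.004300000000000002)) 24.98 F [-0.1 13.5] gap 0.112
```

View pics/s7.png

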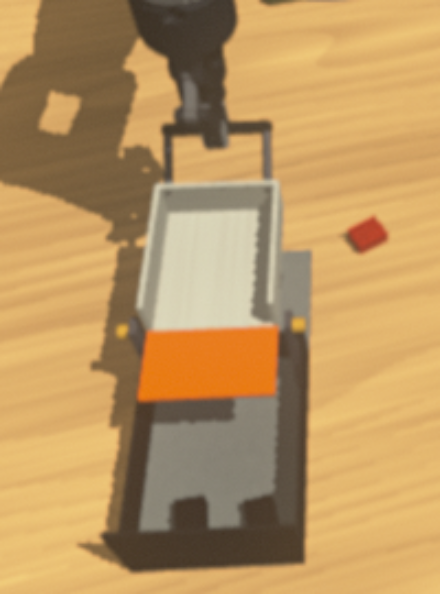

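The tray is resting flat again, shown by the upward force. I'll open partway, retreat straight up and look again.

Run:
```python
from arc import *
move_gripper(.42);st("open")
P=np.array(get_obs()["tool_pos"])
servo_line(P+[0,0,.15],feed=.12)
reach([.33,.12,.33],quat(p[2]));dwell(.3);st("away")
for n in("scene","top"):
    s=snapshot(n);cv2.imwrite(f"pics/{n}8.png",s["frame"][:,:,::-1]);c=s["frame"][100:370,130:330,::-1] if n=="scene" else s["frame"][95:265,340:490,::-1]
    cv2.imwrite(f"pics/{n}8c.png",cv2.resize(c,None,fx=2.2 if n=="scene" else 3.5,fy=2.2 if n=="scene" else 3.5))
```

```text
open 25.45 F [-0.2 -0.1] gap 0.423
away 28.36 F [ 0.5 -0.7] gap 0.42
```

View pics/scene8.png

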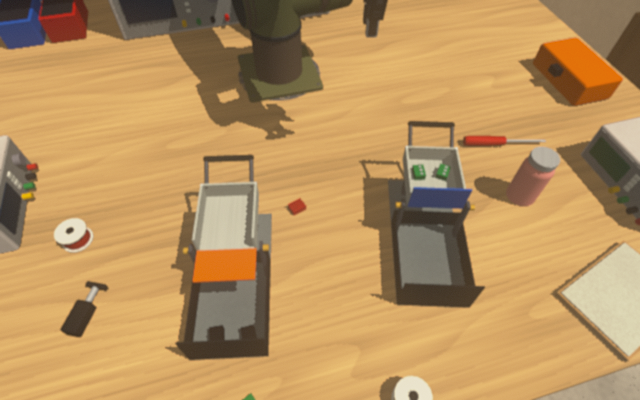

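View pics/scene8c.png

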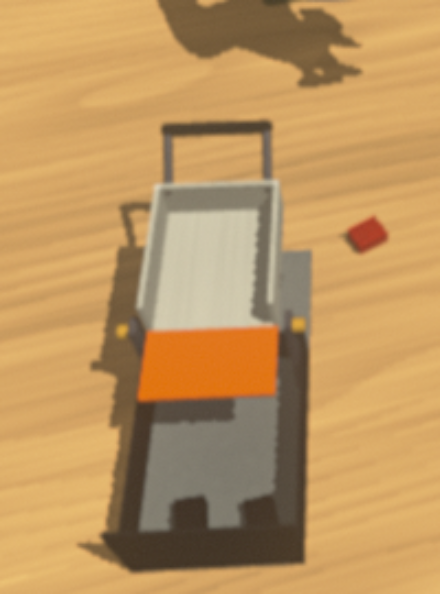

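View pics/top8c.png

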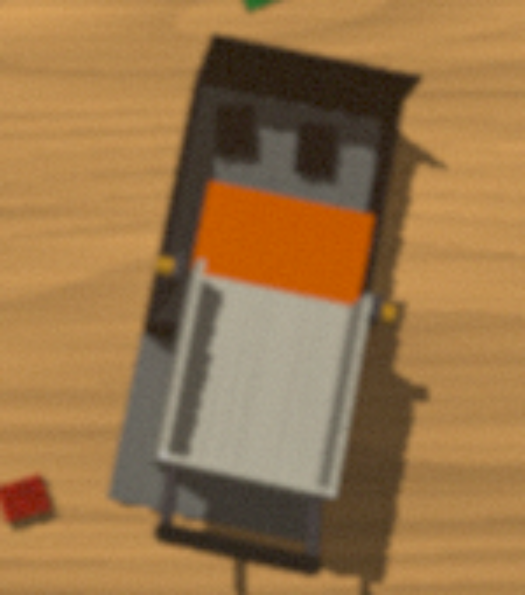

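The views agree. Both sinks lie in the bin, at (237,132) and (316,150) in the top crop. The tray is empty and flat with its bar where it started, the gate is level, and the blue tray is unchanged.

```bash
python3 -c "
from workcell import *
sign_off()"
```

```text
the job is handed in; nothing more can be done
```

The job is done and handed in at about 28.5 s on the robot's clock, inside the 58 s limit.

- **Gate:** I folded the orange gate down with shut fingers while the tray was flat. At the stop the force peaked at about 4.9 N, below the 6 N that would tip the tray. The pictures showed the gate level and the tray still flat.
- **Emptying:** I gripped the rear bar, lifted the tray to about 0.9 rad and held it for 1 s. Both heat sinks slid over the gate into the bin. I then lowered the tray until it rested, let go and moved the arm clear.
- **Last checks:** Both cameras show the two sinks in the catch bin, the tray empty and flat, and the gate level. The bar is back where it started, the blue tray looks unchanged, and the gripper is touching nothing.
- **What disagreed:** The bar pushed the tool back during the lift with up to about 15 N sideways, as if my planned arc sat a little too far forward. I shifted the path by up to about 6 mm from the force readings. The total force stayed below 20 N, and the grip held.

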